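# Organiser into the gap, then untwist a bumper pot of unknown thread hand

### The job

First stand the translucent organiser on the shelf midway in the gap between the grey bumper pot and the green toolbox, its long side running from one to the other and touching neither, and let go of it. Then take the orange cap off the pot: nobody remembers whether it has an ordinary or a reverse thread, so feel gently which way it turns, without wrenching it against its stop, until it comes free. Finish while still holding the cap in the gripper, upright, a hand's breadth straight above the pot, with the hammer and the white-capped jar left where they are.

Things in the scene. Friction and masses are not known exactly. Their poses are not given: they have to be found in the camera images.
- pot: Grey round pot of silicone bumpers, 76 mm across, shoulder 60 mm high, screwed immovably to the shelf through a square steel plate 88 x 88 x 4 mm. Origin: centre of the plate's underside on the shelf, z up; its y axis points straight at the toolbox. A neck 42 mm across rises from the shoulder to 86 mm above the shelf, under the cap.
- cap: Loose orange twist-off cap, 60 g, on the pot's neck: skirt 64 mm across, 25 mm high with its flat top; on top an upright wing grip 46 mm long (cap y), 14 mm thick (cap x), 27 mm tall. Origin: centre of the skirt's lower rim, z up; screwed on it lies 66 mm above the shelf. Inner lugs lock it to the neck: it cannot be pulled off unturned, and must rise 20 mm to clear the neck.
- cap_wing (a point): Centre of the cap's wing grip, 38.5 mm above the cap's origin (wing from 25 to 52 mm); axes as the cap.
- pot_neck (a point): Centre of the neck's top, 86 mm above the shelf. Thread: one way the cap hits a hard stop after 3 to 13 degrees (a tool turned 20 degrees then feels about 1 to 2 N m; more than 22 is wrenching); the other way it turns with hardly any resistance (under 0.1 N m), lifts free after 50 degrees and stops near 130. Which way is free differs from start to start and cannot be seen.
- organiser: Loose translucent pale blue open tray with three compartments, 100 mm long (its x axis), 50 mm wide (y), 34 mm high, walls 3 mm, 0.16 kg. Origin: centre of its underside, z up. It can be gripped across its width from above.
- toolbox: Full green plastic toolbox, does not move: 300 mm long (x axis), 144 mm wide (y), 120 mm high, with a black bail handle up to 147 mm. Origin: centre of its underside. It stands on the pot's +y side (roughly to the left, as the robot sees it), its long side square to the line from the pot, its origin 280 to 310 mm from the pot's.
- hammer: Bystander: loose tack hammer, 260 mm long, lying on the shelf on the right. Origin on the underside near its middle; handle towards its -x.
- jar: Bystander: loose jar with white lid, 60 mm across, 85 mm high, behind the pot. Origin: centre of its underside.
Not all that is in view belongs to the job. There is more than one size of the cap; the job needs the middle-sized.

How it is judged:
By the outcome, as a careful person would: the job done as asked, in the order asked, and still so for the second after the job is handed in, while the arm keeps its last pose, push and grip.
It also fails if it takes over 58 s, if anything falls off the work surface, if the arm or the gripper's body presses on something with over 40 N, if the wrist force passes 120 N, or if a joint passes its speed limit or range.

### The arm

A 6-joint arm with a two-finger parallel gripper is mounted at the origin on the work surface. World frame = base frame: x ahead of the robot, y to its left, z up, the work surface at z = 0. Lengths are in m, angles in rad, forces in N, time in s.
With the tool pointing down it reaches from about 0.25 to 0.725 m from the base axis. Payload 4 kg.
Tool frame: the origin (TCP) lies midway between the tips of the shut fingers; the grasp point (between the pads) lies 19 mm behind it; z points along the fingers, y is the line along which they close (so a half turn about z gives the same grasp; the last joint's range is limited). The gripper opens to 85 mm and grips with 20 to 120 N. Pads are 22 mm wide; open, the fingers measure 114 mm over their backs; the gripper's body (76 mm by 85 mm) begins 54 mm behind the grasp point. The pads swing forward as they close: fully open they stand 13 mm farther back than shut.
Start: joints at [1.286, 0.241, 0.005, 1.335, 0, 1.571], TCP at [0.14, 0.48, 0.231] pointing down, gripper open.
Joint ranges: [-2.72, 2.72], [-1.05, 1.87], [-1.09, 1.28], [-1.99, 2.15], [-1.42, 1.44], [-3.14, 3.14]. Speed limits (rad/s): [2.79, 2.79, 3.14, 3.14, 3.14, 3.14].

### API

Orientations are given as a unit quaternion [x, y, z, w].
In Python, from workcell import get_obs, camera, job_done, silhouettes gives the robot as it stands. The module is installed in compiled form; this text tells all that it offers.
- The arm moves only by the tool drive_tool, never from a script. Its argument "increments" is a list of rows, each a list of 3 entries, a list of its own where there are three numbers: the shift along the world's x, y, z in mm, then the turn, a rotation vector about the world's x, y, z in degrees, then the opening, from 0 (shut) to 1 (fully open). A call has 1 to 8 rows; each row shifts and turns the commanded pose from where the row before left it; what a row does not reach is not made up. A row lasts 1/12 s, in which the tool goes at most 41.7 mm and 7.16 degrees, less where a joint would pass 70% of its speed; a pose out of reach is approached as far as the arm can. A call is refused whole if a number of a shift passes 41.7 or a number of a turn 7.16, either way. A call with a gripper value outside its range is refused whole. The fingers move at their own pace and stop on an object; the grip force is fixed at half the most. Time passes only in rows, so rows that do not move let the fingers close. It gives the time, the measured TCP pose, the force, the opening and the grip force at its end, in the units of the state.
- get_obs(): the state, without advancing time (a new reading comes with each control period).
- camera(name): name is "side" or "top" or "wrist"; returns a dict with "image" (420x560x3 uint8, red, green, blue), "K" (3x3 intrinsics, pixels), "k1" (the pictures are not rectified: a ray, as slopes to the right and down, at radius r is drawn at 1 + k1 r^2 times it, then the intrinsics apply), "view" (4x4, takes a point from world to camera coordinates). Camera axes: x right, y down, z forward; pixel columns grow to the right and rows downward; lengths in m; the calibration is good to about 2 mm. A picture is of the moment at which its call begins. There is no depth.
- job_done(): hands the job in; it is judged then, once.
Trained networks look in a picture, given as the dict that the camera call returned (one of the last four; its "shot" number tells which), for a name from the list of things; names that differ only in an ending like _2 or _b are one class to them, and where a whole thing is asked for, a point or a joint stands for the part that bears it (a point fixed in the world has none). Each returns a list of dicts, best first, with "conf" (0 to 1); they miss things now and then, are a little off and sometimes report something else, mostly with a low value. They report only what shows in the picture. A call takes as long as a camera call. They do not tell look-alikes from the thing itself.
- silhouettes(query, picture): "region" (420x560 bool, what is visible of it) and "bbox" ([left, top, right, bottom] in pixels, round what is visible of it).
The state is a dict: "clock": time; "joint_pos": joint angles; "joint_vel": joint speeds; "tau": joint torques, N m; "eef_pos": TCP position; "tool_rot": TCP orientation; "ft_force": force on the tool from outside, world axes, zero at the start; "ft_torque": the same for the moment, N m; "grip_width": finger opening in m; "grasp_force": force on a finger pad.
Only numpy, scipy, OpenCV 4.12 (cv2) and the standard library are available. Lean on these libraries where they do the work, as an engineer would, in place of code of your own. Each camera call takes 0.05 s, during which the arm holds its last target. There are 200 camera calls.

## Working session

There is one attempt and no reset: what is moved stays moved. The work goes in short steps, Python scripts to look and compute and a tool call to move; the robot and the scene stay as the last step left them, time stands still between calls to the robot, and variables do not carry over. Pictures are saved under pics/ and viewed, at most 10 in all, crops included, and the job is handed in when it is done.

Besides the shell and the picture viewer there is one more tool, called after ">>>" as name([rows], argument=value, ...), one row to a line, values as JSON. drive_tool: Moves the arm, as the interface text tells. Its arguments: {"type":"object","properties":{"increments":{"type":"array"}},"required":["increments"]}

```bash
mkdir -p pics
cat > h.py <<'E'
import numpy as np, cv2
from workcell import get_obs, camera, job_done, silhouettes
def ray(c,uv):
    K=np.array(c["K"]);V=np.array(c["view"]);d=(np.array(uv,float)-K[:2,2])/[K[0,0],K[1,1]]
    p=d.copy()
    for _ in range(20): p=d/(1+c["k1"]*(p@p))
    R=V[:3,:3];o=-R.T@V[:3,3];v=R.T@np.r_[p,1];return o,v
def onz(c,uv,z):
    o,v=ray(c,uv);return (o+v*(z-o[2])/v[2])[:2]
def proj(c,P):
    V=np.array(c["view"]);K=np.array(c["K"]);q=V[:3,:3]@np.array(P,float)+V[:3,3];s=q[:2]/q[2]
    s=s*(1+c["k1"]*(s@s));return s*[K[0,0],K[1,1]]+K[:2,2]
def save(c,n): cv2.imwrite(f"pics/{n}.png",cv2.cvtColor(c["image"],cv2.COLOR_RGB2BGR))
E
python3 - <<'E'
from h import *
ims=[]
for n in ["top","side"]:
    c=camera(n);save(c,n+"0")
    V=np.array(c["view"]);print(n,-V[:3,:3].T@V[:3,3])
    for q in ["pot","cap","organiser","toolbox","hammer","jar"]:
        for s in silhouettes(q,c)[:4]:
            b=s["bbox"];m=np.argwhere(s["region"]).mean(0)[::-1] if s["region"].any() else None
            print(q,round(s["conf"],2),b,m.round(1),onz(c,m,0.0).round(3))
print(get_obs())
E
```

```text
top [ 0.47802939 -0.09840798  1.25933438]
pot 0.75 [230.1, 215.0, 271.1, 253.6] [251.4 236.8] [ 0.54  -0.038]
cap 0.8 [200.0, 167.2, 234.4, 196.9] [213.5 182.7] [0.686 0.069]
cap 0.76 [282.0, 213.2, 301.7, 227.8] [290.9 219.9] [ 0.588 -0.144]
cap 0.64 [234.4, 220.0, 264.4, 247.1] [247.9 233.4] [ 0.549 -0.029]
organiser 0.97 [315.0, 248.2, 337.0, 288.7] [326.2 268.8] [ 0.458 -0.241]
toolbox 0.77 [93.2, 197.5, 180.4, 326.9] [135.3 261. ] [0.468 0.275]
hammer 0.77 [422.9, 217.6, 462.1, 313.7] [436.2 257.2] [ 0.493 -0.542]
jar 0.89 [265.8, 141.9, 294.4, 172.6] [279.3 156.9] [ 0.761 -0.109]
side [ 0.55321797 -1.03735475  0.72038219]
pot 0.76 [239.6, 202.5, 280.4, 235.6] [259.9 221.2] [ 0.545 -0.022]
cap 0.93 [248.7, 183.9, 272.9, 211.2] [259.2 198. ] [0.543 0.092]
cap 0.91 [293.7, 176.0, 326.8, 211.1] [310.1 196.2] [0.688 0.099]
cap 0.56 [265.3, 234.3, 287.2, 254.8] [277.  246.4] [ 0.587 -0.129]
organiser 0.94 [198.3, 259.8, 248.3, 288.3] [221.6 272. ] [ 0.458 -0.22 ]
organiser 0.19 [239.8, 203.9, 278.4, 235.0] [259.7 221. ] [ 0.544 -0.021]
toolbox 0.73 [182.1, 119.0, 287.1, 188.2] [235.4
[... 174 characters left out ...]
, 'joint_pos': array([1.28597539e+00, 2.40506016e-01, 4.99114506e-03, 1.33517517e+00,
       4.04235756e-05, 1.57078637e+00]), 'joint_vel': array([-4.43781272e-04,  1.49180327e-04, -6.27092328e-04,  3.39152089e-05,
       -1.13667582e-03, -8.08145330e-04]), 'tau': array([ 2.22109782e-03, -3.72076106e+01,  2.52643114e+01,  8.95311350e-04,
        1.42088784e-04, -1.58072356e-05]), 'eef_pos': array([0.14048274, 0.47986528, 0.23135007]), 'tool_rot': array([ 1.41924664e-01,  9.89877460e-01,  5.54744125e-05, -1.24642410e-05]), 'ft_force': array([ 0.39897609, -0.85078271, -0.2412404 ]), 'ft_torque': array([0.05235684, 0.01038529, 0.0678318 ]), 'grasp_force': 0.0, 'grip_width': 0.08540182386915972}
```

View pics/top0.png

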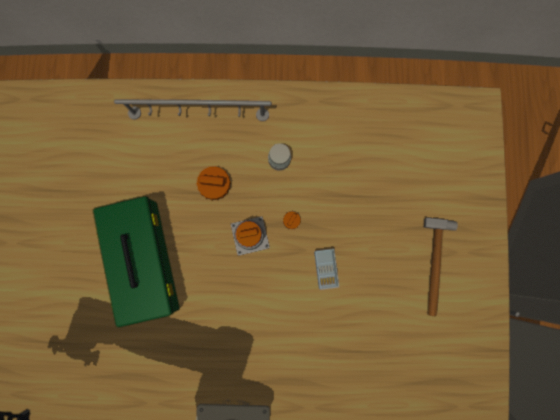

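View pics/side0.png

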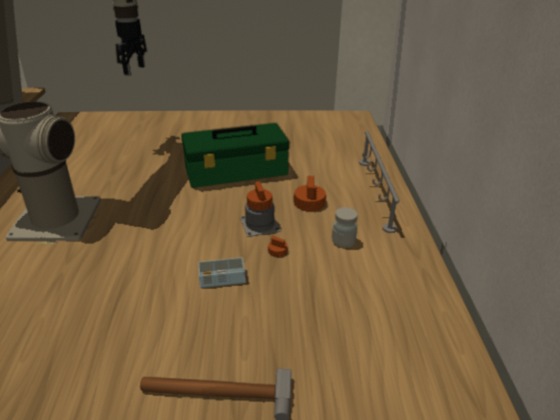

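Look-alikes for the cap: large at top (213,183), small at (291,220), and the one on the pot at (248,234), which is middle-sized and is the one wanted. I'll check it in a crop and fit the poses.

```bash
cat >> h.py <<'E'
from scipy.optimize import minimize
def boxmask(c,x,y,a,L,W,H,z0=0):
    P=[]
    for sx in(-1,1):
        for sy in(-1,1):
            for z in(z0,z0+H):
                P.append(proj(c,[x+np.cos(a)*sx*L/2-np.sin(a)*sy*W/2,y+np.sin(a)*sx*L/2+np.cos(a)*sy*W/2,z]))
    m=np.zeros((420*4,560*4),np.uint8)
    cv2.fillConvexPoly(m,cv2.convexHull(((np.array(P)+.5)*4).astype(np.int32)),1)
    return cv2.resize(m.astype(np.float32),(560,420),interpolation=cv2.INTER_AREA)
def fitbox(cms,x0,L,W,H,z0=0):
    def f(p):
        s=0
        for c,m in cms:
            b=boxmask(c,p[0]/100,p[1]/100,p[2]*.1,L,W,H,z0);s+=np.abs(b-m).sum()/m.sum()
        return s
    p=np.array([x0[0]*100,x0[1]*100,x0[2]*10])
    for k in(2,1,.5):
        sim=np.vstack([p]+[p+k*e for e in np.eye(3)])
        p=minimize(f,p,method="Nelder-Mead",options=dict(initial_simplex=sim)).x
    return p[0]/100,p[1]/100,p[2]*.1,f(p)
E
python3 - <<'E'
from h import *
t=camera("top");s=camera("side")
def M(q,c): return silhouettes(q,c)[0]["region"].astype(np.float32)
for q,x0,d in[("toolbox",(.45,.27,.15),(.3,.144,.12)),("organiser",(.455,-.235,.1),(.1,.05,.034))]:
    mt,ms=M(q,t),M(q,s)
    for cm in([(t,mt)],[(s,ms)],[(t,mt),(s,ms)]): print(q,np.round(fitbox(cm,x0,*d),4))
for uv in[(232,224),(264,217),(270,249),(238,254)]: print(onz(t,uv,.004).round(4))
print("cap",onz(t,(248,233.5),.09).round(4), "nail",onz(t,(239.8,236),.118).round(3),onz(t,(257.5,231.5),.118).round(3))
im=cv2.cvtColor(t["image"],cv2.COLOR_RGB2BGR)[190:300,215:355]
cv2.imwrite("pics/crop1.png",cv2.resize(im,None,fx=5.4,fy=5.4,interpolation=cv2.INTER_CUBIC))
E
```

```text
toolbox [0.4682 0.2527 0.2534 0.0531]
toolbox [0.4693 0.2544 0.2406 0.0432]
toolbox [0.4689 0.2542 0.2429 0.0976]
organiser [ 0.4585 -0.2385  0.1497  0.0423]
organiser [ 0.4607 -0.239   0.1518  0.0526]
organiser [ 0.4595 -0.2385  0.1583  0.106 ]
[0.5731 0.0147]
[ 0.5938 -0.0711]
[ 0.508 -0.089]
[ 0.493  -0.0036]
cap [ 0.5436 -0.0338] nail [ 0.536 -0.015] [ 0.547 -0.058]
```

View pics/crop1.png

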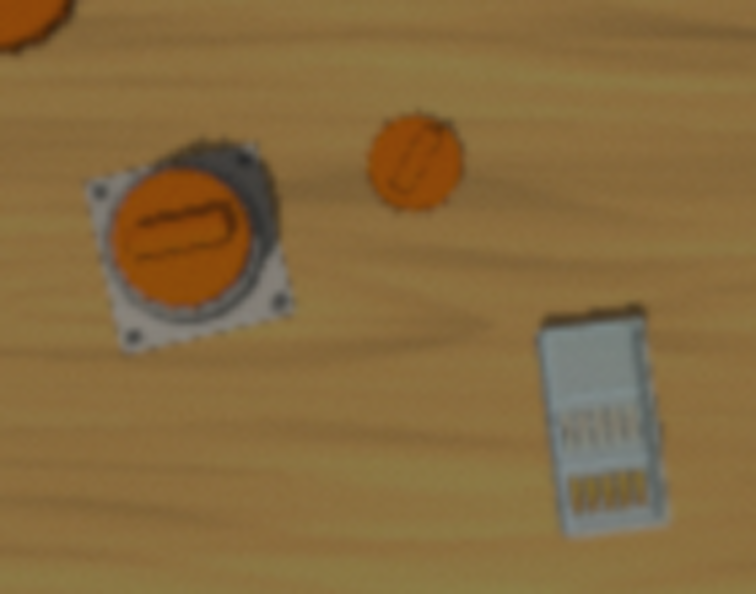

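The crop shows the middle-sized cap on the plated pot, and the organiser standing upright. Both fits agree: pot about (0.542,-0.037), toolbox (0.469,0.254) with yaw 14°, organiser (0.459,-0.239) with yaw 9°. Next I'll fly over to the organiser.

>>> drive_tool([
  [[29,-29,0],[0,0,3.2],1],
  [[29,-29,0],[0,0,3.2],1],
  [[29,-29,0],[0,0,3.2],1],
  [[29,-29,0],[0,0,3.2],1],
  [[29,-29,0],[0,0,3.2],1],
  [[29,-29,0],[0,0,3.2],1],
  [[29,-29,0],[0,0,3.2],1],
  [[29,-29,0],[0,0,3.2],1],
])

```text
clock: 1.67
eef_pos: [0.3736, 0.2463, 0.2316]
tool_rot: [-0.082, 0.997, 0.0, 0.0]
ft_force: [0.6, 0.8, -0.0]
grip_width: 0.085
grasp_force: 0.0
```

>>> drive_tool([
  [[7,-40,0],[0,0,0],1],
  [[7,-40,0],[0,0,0],1],
  [[7,-40,0],[0,0,0],1],
  [[7,-40,0],[0,0,0],1],
  [[7,-40,0],[0,0,0],1],
  [[7,-40,0],[0,0,0],1],
  [[7,-40,0],[0,0,0],1],
  [[7,-40,0],[0,0,0],1],
])

```text
clock: 2.33
eef_pos: [0.4284, -0.0742, 0.2316]
tool_rot: [-0.081, 0.997, -0.0, 0.0]
ft_force: [1.6, 0.5, 0.5]
grip_width: 0.0856
grasp_force: 0.0
```

Run:
```python
from h import *
o=get_obs();print(o["clock"],o["eef_pos"].round(4),o["tool_rot"].round(4),o["joint_pos"].round(3))
```

```text
2.3333 [ 0.4284 -0.0742  0.2316] [-8.080e-02  9.967e-01 -0.000e+00  5.000e-04] [-0.172  0.111 -0.153  1.306  0.    -0.333]
```

>>> drive_tool([
  [[8,-40,0],[0,0,0],1],
  [[8,-40,0],[0,0,0],1],
  [[8,-40,0],[0,0,0],1],
  [[7,-40,0],[0,0,0],1],
  [[0,-4,0],[0,0,0],1],
  [[0,0,0],[0,0,0],1],
])

```text
clock: 2.83
eef_pos: [0.4593, -0.2384, 0.2306]
tool_rot: [-0.079, 0.997, 0.0, -0.0]
ft_force: [-0.6, 0.1, 0.2]
grip_width: 0.0855
grasp_force: 0.0
```

Run:
```python
from h import *
o=get_obs();print(o["clock"],o["eef_pos"].round(4),o["tool_rot"].round(4))
w=camera("wrist");save(w,"w1")
for s in silhouettes("organiser",w)[:2]:
    m=s["region"].astype(np.float32);print(s["conf"],s["bbox"],np.round(fitbox([(w,m)],(.459,-.239,.155),.1,.05,.034),4))
```

```text
2.8333 [ 0.4593 -0.2384  0.2306] [-7.880e-02  9.969e-01  2.000e-04 -3.000e-04]
0.75 [256.3, 135.9, 301.3, 221.7] [ 0.4592 -0.2387  0.1467  0.0277]
```

View pics/w1.png

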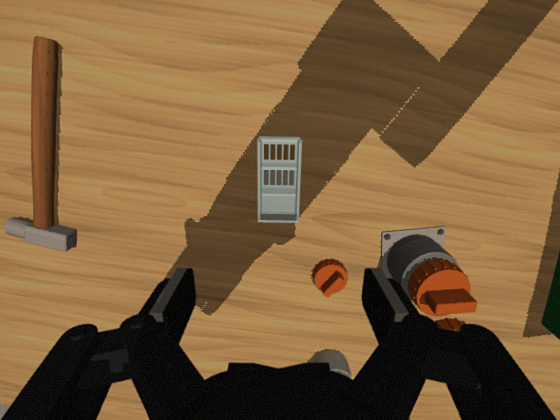

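The wrist picture shows the organiser at (279,180), aligned between the fingers. The hammer, pot and small cap are clear of them. I'll descend and grip.

>>> drive_tool([
  [[0,0,-40],[0,0,-0.4],1],
  [[0,0,-40],[0,0,0],1],
  [[0,0,-40],[0,0,0],1],
  [[0,0,-40],[0,0,0],1],
  [[0,0,-35],[0,0,0],1],
  [[0,0,-20],[0,0,0],1],
  [[0,0,-10],[0,0,0],1],
  [[0,0,0],[0,0,0],1],
])

```text
clock: 3.6
eef_pos: [0.4578, -0.2336, 0.0045]
tool_rot: [-0.079, 0.997, 0.001, -0.002]
ft_force: [-0.5, 0.2, 0.2]
grip_width: 0.0854
grasp_force: 0.0
```

>>> drive_tool([
  [[0,0,0],[0,0,0],0],
  [[0,0,0],[0,0,0],0],
  [[0,0,0],[0,0,0],0],
  [[0,0,0],[0,0,0],0],
  [[0,0,0],[0,0,0],0],
  [[0,0,0],[0,0,0],0],
])

```text
clock: 4.1
eef_pos: [0.4615, -0.237, 0.0087]
tool_rot: [-0.077, 0.997, -0.001, 0.002]
ft_force: [0.1, -0.4, 6.1]
grip_width: 0.0488
grasp_force: 63.8
```

>>> drive_tool([
  [[0,0,15],[0,0,0],0],
  [[0,0,30],[0,0,0],0],
  [[0,0,40],[0,0,0],0],
  [[0,0,40],[0,0,0],0],
  [[0,0,40],[0,0,0],0],
  [[0,0,0],[0,0,0],0],
])

```text
clock: 4.6
eef_pos: [0.4642, -0.2387, 0.1809]
tool_rot: [-0.077, 0.997, -0.004, 0.007]
ft_force: [1.2, -0.4, -0.3]
grip_width: 0.0488
grasp_force: 63.0
```

>>> drive_tool([
  [[0,10,0],[0,0,-3],0],
  [[0,25,0],[0,0,-6],0],
  [[4,33,0],[0,0,-7],0],
  [[6,33,0],[0,0,-7],0],
  [[6,33,0],[0,0,-7],0],
  [[6,33,0],[0,0,-7],0],
  [[6,33,0],[0,0,-7],0],
  [[6,33,0],[0,0,-7],0],
])

```text
clock: 5.27
eef_pos: [0.4925, -0.0087, 0.1718]
tool_rot: [0.35, 0.937, 0.0, 0.001]
ft_force: [0.9, -0.2, -2.2]
grip_width: 0.0489
grasp_force: 62.8
```

>>> drive_tool([
  [[6,33,0],[0,0,-7],0],
  [[6,30,0],[0,0,-7],0],
  [[4,25,0],[0,0,-7],0],
  [[0,10,0],[0,0,-7],0],
  [[0,0,0],[0,0,-6],0],
  [[0,0,0],[0,0,0],0],
  [[0,0,0],[0,0,0],0],
])

```text
clock: 5.85
eef_pos: [0.5082, 0.087, 0.1715]
tool_rot: [0.604, 0.797, 0.0, 0.0]
ft_force: [0.5, -0.7, -2.0]
grip_width: 0.049
grasp_force: 62.8
```

Run:
```python
from h import *
o=get_obs();print(o["clock"],o["eef_pos"].round(4),o["tool_rot"].round(4),o["grip_width"])
w=camera("wrist");save(w,"w2");t=camera("top");s=camera("side")
for c in(w,s,t):
    for q in silhouettes("organiser",c)[:1]:
        m=q["region"].astype(np.float32)
        for z in (.15,.165): print(q["conf"],q["bbox"],np.round(fitbox([(c,m)],(.509,.093,1.815),.1,.05,.034,z),4))
```

```text
5.85 [0.5082 0.087  0.1715] [6.038e-01 7.972e-01 1.000e-04 1.000e-04] 0.04902011985356676
0.55 [218.2, 171.5, 337.4, 365.4] [0.5099 0.0873 1.8424 0.1052]
0.55 [218.2, 171.5, 337.4, 365.4] [0.5079 0.0907 1.8354 0.092 ]
0.9 [239.5, 126.3, 262.0, 156.2] [0.5147 0.1168 1.6745 0.1379]
0.9 [239.5, 126.3, 262.0, 156.2] [0.5159 0.0855 1.661  0.1464]
0.71 [199.0, 232.9, 211.4, 255.7] [0.5092 0.0907 1.8305 2.492 ]
0.71 [199.0, 232.9, 211.4, 255.7] [0.5103 0.084  1.7979 2.5793]
```

View pics/w2.png

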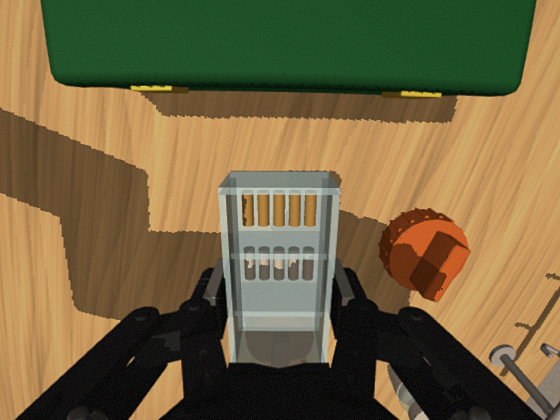

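The organiser is held level. The toolbox edge at the top (52..520, 80..95) is nearly square to it, and it needs about 1.6° and 4 mm of correction. Then I'll lower it.

>>> drive_tool([
  [[1,4,0],[0,0,-1.6],0],
  [[0,0,-30],[0,0,0],0],
  [[0,0,-40],[0,0,0],0],
  [[0,0,-40],[0,0,0],0],
  [[0,0,-25],[0,0,0],0],
  [[0,0,-12],[0,0,0],0],
  [[0,0,0],[0,0,0],0],
  [[0,0,0],[0,0,0],0],
])

```text
clock: 6.82
eef_pos: [0.509, 0.0906, 0.0239]
tool_rot: [0.616, 0.788, -0.001, -0.001]
ft_force: [0.3, 0.4, -0.3]
grip_width: 0.0492
grasp_force: 62.8
```

>>> drive_tool([
  [[0,0,-5],[0,0,0],0],
  [[0,0,-4],[0,0,0],0],
  [[0,0,0],[0,0,0],0],
])

```text
clock: 7.07
eef_pos: [0.5099, 0.091, 0.0158]
tool_rot: [0.616, 0.788, 0.001, 0.0]
ft_force: [-0.3, -0.7, -1.6]
grip_width: 0.0488
grasp_force: 62.8
```

Run:
```python
from h import *
o=get_obs();print(o["clock"],o["eef_pos"].round(4),o["tool_rot"].round(4),o["grip_width"],o["ft_force"])
w=camera("wrist")
m=silhouettes("organiser",w)[0]["region"].astype(np.float32)
print(np.round(fitbox([(w,m)],(.509,.093,1.815),.1,.05,.034,.005),4))
m=silhouettes("toolbox",w)
print([(q["conf"],q["bbox"]) for q in m])
```

```text
7.0667 [0.5099 0.091  0.0158] [6.160e-01 7.877e-01 5.000e-04 4.000e-04] 0.04883005580521781 [-0.30843585 -0.7459585  -1.63905549]
[0.5098 0.0944 1.8066 0.043 ]
[(0.81, [0.0, 0.0, 560.0, 94.9])]
```

>>> drive_tool([
  [[0,0,-4],[0,0,0.4],0],
  [[0,0,-2],[0,0,0],0],
  [[0,0,-1],[0,0,0],0],
  [[0,0,0],[0,0,0],0],
])

```text
clock: 7.55
eef_pos: [0.5094, 0.091, 0.0088]
tool_rot: [0.613, 0.79, 0.0, 0.0]
ft_force: [-1.7, 0.2, 3.7]
grip_width: 0.049
grasp_force: 63.4
```

>>> drive_tool([
  [[0,0,0],[0,0,0],1],
  [[0,0,0],[0,0,0],1],
  [[0,0,0],[0,0,0],1],
  [[0,0,0],[0,0,0],1],
  [[0,0,0],[0,0,0],1],
  [[0,0,0],[0,0,0],1],
])

```text
clock: 8.05
eef_pos: [0.5093, 0.091, 0.0082]
tool_rot: [0.613, 0.79, -0.0, -0.0]
ft_force: [-0.8, -0.8, 0.0]
grip_width: 0.0855
grasp_force: 0.0
```

>>> drive_tool([
  [[0,0,20],[0,0,0],1],
  [[0,0,40],[0,0,0],1],
  [[0,0,40],[0,0,0],1],
  [[0,0,40],[0,0,0],1],
  [[0,0,40],[0,0,0],1],
  [[4,-20,20],[0,0,0],1],
  [[0,0,0],[0,0,0],1],
  [[0,0,0],[0,0,0],1],
])

```text
clock: 8.72
eef_pos: [0.5144, 0.0706, 0.2098]
tool_rot: [0.614, 0.789, 0.001, 0.001]
ft_force: [-0.1, 0.2, -1.1]
grip_width: 0.0856
grasp_force: 0.0
```

Run:
```python
from h import *
o=get_obs();print(o["clock"],o["eef_pos"].round(4),o["tool_rot"].round(4),o["grip_width"])
w=camera("wrist");save(w,"w3")
m=silhouettes("organiser",w)[0]["region"].astype(np.float32)
print("org",np.round(fitbox([(w,m)],(.509,.093,1.815),.1,.05,.034,0),4))
for q in("toolbox","pot","cap"):
  for s in silhouettes(q,w)[:3]: print(q,s["conf"],s["bbox"])
```

```text
8.7167 [0.5144 0.0706 0.2098] [0.6138 0.7894 0.0014 0.0013] 0.08559473401169686
org [0.5098 0.0937 1.8201 0.0279]
toolbox 0.88 [67.6, 0.7, 490.4, 78.6]
pot 0.75 [243.6, 228.9, 313.2, 290.1]
cap 0.86 [369.4, 177.3, 453.8, 264.2]
cap 0.81 [273.1, 320.6, 308.5, 358.4]
cap 0.68 [247.7, 261.7, 312.4, 336.9]
```

View pics/w3.png

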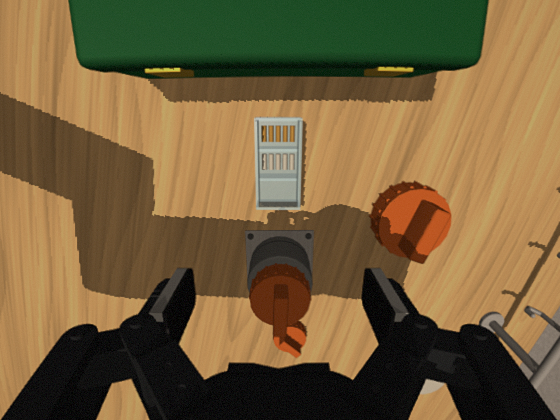

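The organiser stands straight between the plate (back corners 246,232 and 313,231) and the toolbox. The cap on the pot is centred at about (280,292), with its wing running along the pot–toolbox line. Now I'll refine the cap.

Run:
```python
from h import *
w=camera("wrist")
a,b=onz(w,(245.5,231.5),.004),onz(w,(313.5,231.5),.004);print("plate back corners",a.round(4),b.round(4))
mid=(a+b)/2;d=(b-a);yaw=np.arctan2(d[1],d[0]);print("yaw",np.degrees(yaw),np.hypot(*d));u=np.array([-np.sin(yaw),np.cos(yaw)]);print("pot",mid-.044*u)
g=np.array(w["image"]);hsv=cv2.cvtColor(g,cv2.COLOR_RGB2HSV)
m=[s for s in silhouettes("cap",w) if 245<s["bbox"][0]<252][0]["region"]
# whole cap fit: skirt + wing hull model
def model(x,y,a):
    M=np.zeros((1680,2240),np.uint8);t=np.linspace(0,6.283,60)
    P=[proj(w,[x+.032*np.cos(k),y+.032*np.sin(k),z]) for k in t for z in(.066,.091)]
    cv2.fillConvexPoly(M,cv2.convexHull(((np.array(P)+.5)*4).astype(np.int32)),1)
    Q=[proj(w,[x+np.cos(a)*i*.007-np.sin(a)*j*.023,y+np.sin(a)*i*.007+np.cos(a)*j*.023,z]) for i in(-1,1) for j in(-1,1) for z in(.091,.118)]
    cv2.fillConvexPoly(M,cv2.convexHull(((np.array(Q)+.5)*4).astype(np.int32)),1)
    return cv2.resize(M.astype(np.float32),(560,420),interpolation=cv2.INTER_AREA)
mm=m.astype(np.float32)
mm2=mm.copy()
f=lambda p:np.abs(model(p[0]/100,p[1]/100,p[2]*.1)-mm)[:325].sum()/mm.sum()
r=minimize(f,[54.3,-3.5,2.4],method="Nelder-Mead",options=dict(initial_simplex=[[54.3,-3.5,2.4],[55.3,-3.5,2.4],[54.3,-2.5,2.4],[54.3,-3.5,4.]]))
print(r.x,r.fun)
cr=cv2.cvtColor(g,cv2.COLOR_RGB2BGR)[225:365,235:330]
cr=cv2.convertScaleAbs(cr,alpha=1.8)
cv2.imwrite("pics/crop2.png",cv2.resize(cr,None,fx=4,fy=4,interpolation=cv2.INTER_CUBIC))
```

```text
plate back corners [ 0.4878 -0.0013] [0.5708 0.0202]
yaw 14.491460200005553 0.08568849823701968
pot [ 0.54030298 -0.03314284]
[54.41675284 -3.35715071  2.57539253] 0.02701479010283947
```

View pics/crop2.png

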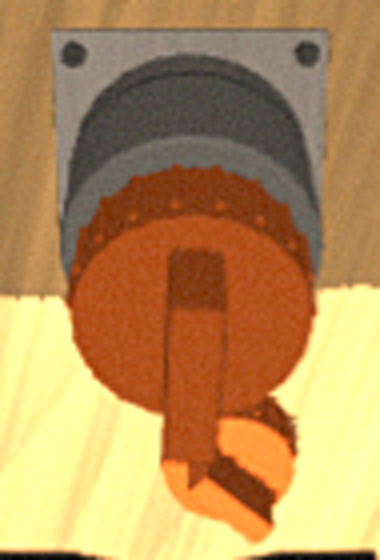

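The crop shows the wing aligned with the pot's y axis, yaw about 14.5° and tool 14.2°. I'll move over the cap and grip the wing.

>>> drive_tool([
  [[5,-20,0],[0,0,0],1],
  [[8,-28,0],[0,0,0],1],
  [[8,-28,0],[0,0,0],1],
  [[5,-18,0],[0,0,0],1],
  [[3,-10,0],[0,0,0],1],
  [[0,0,-20],[0,0,0],1],
  [[0,0,-30],[0,0,0],1],
  [[0,0,0],[0,0,0],1],
])

```text
clock: 9.73
eef_pos: [0.5384, -0.0326, 0.1527]
tool_rot: [0.613, 0.79, -0.003, -0.005]
ft_force: [-1.2, 0.4, -1.2]
grip_width: 0.0854
grasp_force: 0.0
```

>>> drive_tool([
  [[0,0,-20],[0,0,0],1],
  [[0,0,-20],[0,0,0],1],
  [[0,0,-12],[0,0,0],1],
  [[0,0,-6],[0,0,0],1],
  [[0,0,-5],[0,0,0],1],
  [[0,0,0],[0,0,0],1],
  [[0,0,0],[0,0,0],1],
])

```text
clock: 10.32
eef_pos: [0.5429, -0.0328, 0.0961]
tool_rot: [0.613, 0.79, 0.0, 0.0]
ft_force: [-0.1, 0.8, -0.2]
grip_width: 0.0855
grasp_force: 0.0
```

Run:
```python
from h import *
o=get_obs();print(o["clock"],o["eef_pos"].round(4),o["tool_rot"].round(4),o["grip_width"],o["ft_force"].round(2),o["ft_torque"].round(2))
w=camera("wrist");save(w,"w4")
```

```text
10.3167 [ 0.5429 -0.0328  0.0961] [6.131e-01 7.900e-01 3.000e-04 4.000e-04] 0.08553633100963647 [-0.1   0.79 -0.16] [-0.02  0.   -0.03]
```

View pics/w4.png

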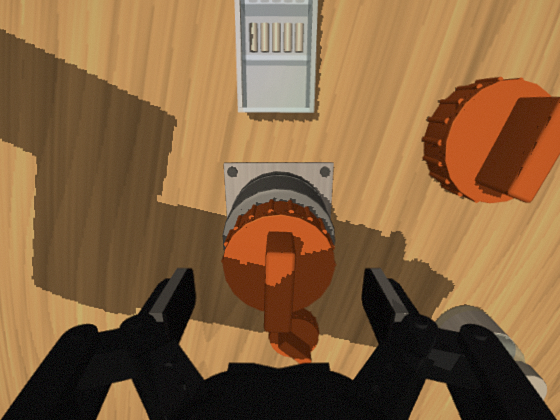

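The wing, (280,235) to (278,332), is centred between the pads at 185 and 372. I'll close on it.

>>> drive_tool([
  [[0,0,0],[0,0,0],0],
  [[0,0,0],[0,0,0],0],
  [[0,0,0],[0,0,0],0],
  [[0,0,0],[0,0,0],0],
  [[0,0,0],[0,0,0],0],
  [[0,0,0],[0,0,0],0],
  [[0,0,0],[0,0,0],0],
  [[0,0,0],[0,0,0],0],
])

```text
clock: 11.03
eef_pos: [0.5426, -0.0331, 0.0956]
tool_rot: [0.613, 0.79, 0.0, 0.0]
ft_force: [-0.5, 0.3, 2.0]
grip_width: 0.0129
grasp_force: 59.6
```

```bash
cat > s.py <<'E'
from h import *
o=get_obs();n=o["tool_rot"];R=__import__("scipy.spatial.transform",fromlist=["x"]).Rotation.from_quat(n).as_matrix()
print(round(o["clock"],2),o["eef_pos"].round(4),"phi",np.degrees(np.arctan2(R[1,1],R[0,1])).round(2),"tz",R[:,2].round(3),o["grip_width"].round(4),o["grasp_force"],o["ft_force"].round(2),o["ft_torque"].round(3))
E
python3 s.py
```

```text
Traceback (most recent call last):
  File "s.py", line 3, in <module>
    print(round(o["clock"],2),o["eef_pos"].round(4),"phi",np.degrees(np.arctan2(R[1,1],R[0,1])).round(2),"tz",R[:,2].round(3),o["grip_width"].round(4),o["grasp_force"],o["ft_force"].round(2),o["ft_torque"].round(3))
                                                                                                                              ^^^^^^^^^^^^^^^^^^^^^
AttributeError: 'float' object has no attribute 'round'
```

>>> drive_tool([
  [[0,0,0],[0,0,2],0],
  [[0,0,0],[0,0,2],0],
  [[0,0,0],[0,0,2],0],
  [[0,0,0],[0,0,2],0],
  [[0,0,0],[0,0,0],0],
  [[0,0,0],[0,0,0],0],
])

```text
clock: 11.53
eef_pos: [0.5426, -0.033, 0.0956]
tool_rot: [0.557, 0.831, 0.0, 0.0]
ft_force: [-0.3, -0.3, 3.0]
grip_width: 0.0129
grasp_force: 59.6
```

```bash
sed -i 's/o\["grip_width"\].round(4)/o["grip_width"]/' s.py; python3 s.py
```

```text
11.53 [ 0.5426 -0.033   0.0956] phi 22.3 tz [ 0.001  0.    -1.   ] 0.012936798651628393 59.63817000389099 [-0.26 -0.34  3.04] [0.011 0.013 0.05 ]
```

>>> drive_tool([
  [[0,0,0],[0,0,2],0],
  [[0,0,0],[0,0,2],0],
  [[0,0,0],[0,0,2],0],
  [[0,0,0],[0,0,1],0],
  [[0,0,0],[0,0,0],0],
  [[0,0,0],[0,0,0],0],
])

```text
clock: 12.03
eef_pos: [0.5426, -0.0331, 0.0956]
tool_rot: [0.505, 0.863, 0.0, 0.0]
ft_force: [1.3, 0.1, 4.0]
grip_width: 0.0129
grasp_force: 59.7
```

```bash
python3 s.py
```

```text
12.03 [ 0.5426 -0.0331  0.0956] phi 29.3 tz [ 0.001 -0.    -1.   ] 0.012850549131183485 59.74107384681702 [1.34 0.09 3.97] [ 0.028  0.076 -0.006]
```

>>> drive_tool([
  [[0,0,0],[0,0,2],0],
  [[0,0,0],[0,0,2],0],
  [[0,0,0],[0,0,0],0],
  [[0,0,0],[0,0,0],0],
])

```text
clock: 12.37
eef_pos: [0.5426, -0.0331, 0.0956]
tool_rot: [0.475, 0.88, 0.0, 0.0]
ft_force: [-0.3, 0.2, 4.6]
grip_width: 0.0128
grasp_force: 59.8
```

```bash
python3 s.py
```

```text
12.37 [ 0.5426 -0.0331  0.0956] phi 33.27 tz [ 0.001 -0.    -1.   ] 0.012778977889031602 59.848825335502625 [-0.27  0.22  4.59] [-0.013  0.026  0.001]
```

There is no resistance at 19°, so counter-clockwise is the free way. I'll turn on to about 65°.

>>> drive_tool([
  [[0,0,0],[0,0,4],0],
  [[0,0,0],[0,0,4],0],
  [[0,0,0],[0,0,4],0],
  [[0,0,0],[0,0,4],0],
  [[0,0,0],[0,0,4],0],
  [[0,0,0],[0,0,4],0],
  [[0,0,0],[0,0,0],0],
])

```text
clock: 12.95
eef_pos: [0.5426, -0.0331, 0.0956]
tool_rot: [0.281, 0.96, 0.0, 0.0]
ft_force: [-0.1, -0.5, 4.0]
grip_width: 0.0128
grasp_force: 59.9
```

>>> drive_tool([
  [[0,0,0],[0,0,4],0],
  [[0,0,0],[0,0,4],0],
  [[0,0,0],[0,0,4],0],
  [[0,0,0],[0,0,4],0],
  [[0,0,0],[0,0,4],0],
  [[0,0,0],[0,0,3],0],
  [[0,0,0],[0,0,0],0],
  [[0,0,0],[0,0,0],0],
])

```text
clock: 13.62
eef_pos: [0.5426, -0.033, 0.0956]
tool_rot: [0.086, 0.996, 0.0, 0.0]
ft_force: [0.1, -0.1, 5.2]
grip_width: 0.013
grasp_force: 60.0
```

```bash
python3 s.py
python3 - <<'E'
from h import *
w=camera("wrist");save(w,"w5")
E
```

```text
13.62 [ 0.5426 -0.033   0.0956] phi 80.18 tz [ 0.001 -0.    -1.   ] 0.013002261341423129 59.983720779418945 [ 0.15 -0.05  5.23] [0.017 0.044 0.033]
```

View pics/w5.png

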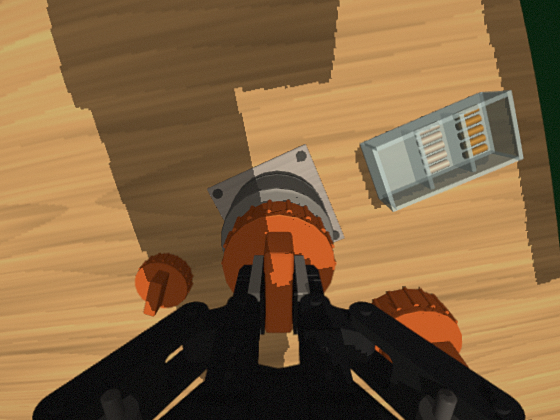

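The wing has turned with the pads by 66° relative to the plate. I'll lift gently.

>>> drive_tool([
  [[0,0,3],[0,0,0],0],
  [[0,0,5],[0,0,0],0],
  [[0,0,5],[0,0,0],0],
  [[0,0,0],[0,0,0],0],
])

```text
clock: 14.0
eef_pos: [0.5427, -0.033, 0.1091]
tool_rot: [0.085, 0.996, 0.0, 0.0]
ft_force: [0.7, 0.6, -0.5]
grip_width: 0.0127
grasp_force: 59.4
```

>>> drive_tool([
  [[0,0,8],[0,0,0],0],
  [[0,0,15],[0,0,0],0],
  [[0,0,20],[0,0,0],0],
  [[0,0,20],[0,0,0],0],
  [[0,0,17],[0,0,0],0],
  [[0,0,10],[0,0,0],0],
  [[0,0,5],[0,0,0],0],
  [[0,0,0],[0,0,0],0],
])

```text
clock: 14.67
eef_pos: [0.5429, -0.0331, 0.2044]
tool_rot: [0.084, 0.996, 0.0, 0.001]
ft_force: [-0.5, -0.5, -0.4]
grip_width: 0.0128
grasp_force: 59.3
```

>>> drive_tool([
  [[0,0,0],[0,0,0],0],
  [[0,0,0],[0,0,0],0],
  [[0,0,0],[0,0,0],0],
  [[0,0,0],[0,0,0],0],
])

```text
clock: 15.0
eef_pos: [0.5418, -0.033, 0.2022]
tool_rot: [0.084, 0.996, -0.0, -0.001]
ft_force: [-0.2, 0.0, -0.4]
grip_width: 0.0133
grasp_force: 59.3
```

```bash
python3 s.py
python3 - <<'E'
from h import *
w=camera("side");t=camera("top")
cv2.imwrite("pics/side9.png",cv2.resize(cv2.cvtColor(w["image"],cv2.COLOR_RGB2BGR)[90:300,160:400],None,fx=3.3,fy=2.8*3.3/2.8 if 0 else 2.8))
for c in(w,t):
  s=silhouettes("organiser",c)[0];print(s["bbox"],np.round(fitbox([(c,s["region"].astype(np.float32))],(.51,.094,1.82),.1,.05,.034),4))
  for q in("hammer","jar"):print(q,silhouettes(q,c)[0]["bbox"])
E
```

```text
15.0 [ 0.5418 -0.033   0.2022] phi 80.35 tz [-0.002  0.    -1.   ] 0.01329350756274294 59.32438552379608 [-0.17  0.04 -0.42] [-0.009 -0.017 -0.032]
[236.6, 178.0, 261.5, 206.4] [0.5056 0.1141 1.7243 0.438 ]
hammer [139.2, 370.9, 290.7, 420.0]
jar [331.2, 207.9, 355.2, 245.7]
[181.0, 243.8, 187.8, 258.8] [0.5007 0.1185 1.5655 7.322 ]
hammer [424.6, 218.5, 461.4, 312.1]
jar [265.2, 142.2, 290.1, 170.7]
```

View pics/side9.png

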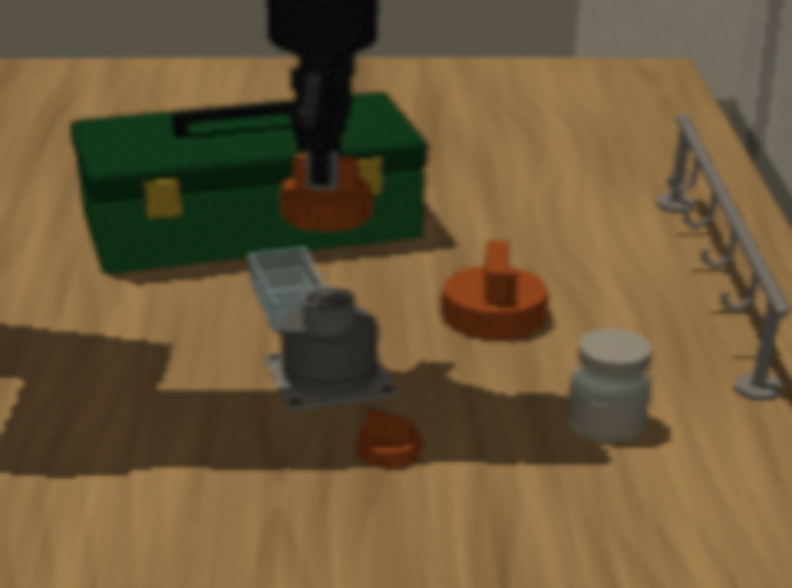

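The side picture shows the cap held upright above the bare neck, the organiser in the gap, and the jar and hammer unmoved. I'll hand it in.

```bash
python3 -c "
from workcell import job_done
print(job_done())"
```

```text
the job is handed in; nothing more can be done
None
```

The organiser stands released midway in the gap, touching neither side; the cap turned free counter-clockwise and is held upright about 9 cm above the pot's neck; the job is handed in at about 15 s (no verdict was returned).

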